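Size an adapter collar on the sprung step gauge

TASK

Take the collar lying on the black mat and slide it down the gauge's stepped mandrel until it stops, pressing gently until the sprung mandrel dips a few millimetres but never driving it hard onto its bottom stop. Then set the gauge's marker to the mark for the step on which the collar stopped (one stroke for the highest step, three for the lowest), and leave the collar sitting level on that step, with the other collars in their tray and the rest of the bench undisturbed.

Things in the scene. Friction and masses are not known exactly. Their poses are not given: they have to be found in the camera images.
- mat: black rubber mat, 110 x 110 x 4 mm, lying on the bench; origin at the centre of its underside. It carries the one collar to be sized, at about its centre
- tray: grey plastic stock tray, 130 (its x) x 68 (its y) x 16 mm high, walls and floor 4 mm, one divider; origin at the centre of its underside. It holds the two other collars, which stay there
- collar_a_center (a point): one of three plain aluminium collars, alike outside (46 mm diameter, 24 mm high, about 60 g); this point is its centre, half-way up, z along its bore. Bores are 19, 25 and 31 mm, one each; which collar has which is not told: the gauge finds it. One collar lies flat on the mat, the other two flat in the tray; which lies where changes
- collar_b_center (a point): one of three plain aluminium collars, alike outside (46 mm diameter, 24 mm high, about 60 g); this point is its centre, half-way up, z along its bore. Bores are 19, 25 and 31 mm, one each; which collar has which is not told: the gauge finds it. One collar lies flat on the mat, the other two flat in the tray; which lies where changes
- collar_c_center (a point): one of three plain aluminium collars, alike outside (46 mm diameter, 24 mm high, about 60 g); this point is its centre, half-way up, z along its bore. Bores are 19, 25 and 31 mm, one each; which collar has which is not told: the gauge finds it. One collar lies flat on the mat, the other two flat in the tray; which lies where changes
- gauge: the size gauge, fixed to the bench: aluminium base plate 190 (x) x 170 (y) x 20 mm; origin at the centre of its underside. In its frame the mandrel's axis stands at x = +45 mm, y = 0, in a boss of 60 mm diameter whose top is 32 mm up; the marker's track runs along y at x = -55 mm. Three marks are engraved on the plate beside the track at y = -15, +15 and +45 mm: one, two and three strokes
- mandrel: upright steel stepped mandrel, z up its axis; origin on the axis under its foot flange (46 mm diameter, 4 mm thick), 44 mm above the bench unloaded. It stands on a spring: begins to sink at 3 N, then 1 mm per further 1.5 N, meets its bottom stop at 12 mm (21 N), springs back when let go. It must not be driven down to that stop: keep the push below about 18 N
- mandrel_top (a point): centre of the mandrel's blunt tip, 100 mm above the bench unloaded (56 mm above the mandrel's origin); it sinks with the mandrel. Below the 8 mm tip comes a pilot 16 mm across, 8 mm long, then steps 1, 2, 3, each 12 mm high: a 5 mm cone, then a 7 mm cylinder with one, two or three dark bands. A collar passes the parts too small for it with 1.5 mm play a side; off centre, it can catch on their cones
- seat_1 (a point): on the mandrel's axis, half-way down the cone (16 to 22 mm diameter) of step 1, the highest, 22 mm across, one band; 37.5 mm above the mandrel's origin. The underside of a collar of 19 mm bore stops here (its centre 12 mm higher)
- seat_2 (a point): on the mandrel's axis, half-way down the cone (22 to 28 mm diameter) of step 2, 28 mm across, two bands; 25.5 mm above the mandrel's origin. The underside of a collar of 25 mm bore stops here (its centre 12 mm higher)
- seat_3 (a point): on the mandrel's axis, half-way down the cone (28 to 34 mm diameter) of step 3, the lowest, 34 mm across, three bands; 13.5 mm above the mandrel's origin. The underside of a collar of 31 mm bore stops here (its centre 12 mm higher)
- marker (a joint): position of the marker along the gauge's +y, in m: parked near 0 at the start (within 4 mm); 0.030 = one-stroke mark (step 1), 0.060 = two strokes (step 2), 0.090 = three strokes (step 3); travel ends at -0.004 and 0.096. It stays where left and takes about 2 N to slide
- marker_grip (a point): the marker's black upright tab, 20 mm along the gauge's x, 12 mm along its y (pinch it along y), from 26 to 60 mm above the bench; this point is on the tab's middle line, 47 mm above the bench (13 mm below its top); axes as the gauge's
- tube_rack: bystander: white plastic tube rack, 72 x 96 x 45 mm, loose; origin at the centre of its underside
- tip_box: bystander: blue box of pipette tips, 85 x 125 mm, 66 mm high with its tips, loose; origin at the centre of its underside
- pipette: bystander: blue hand pipette lying along its y, 220 mm long, 28 mm wide, 26 mm high, loose; origin under its barrel
Things that resemble listed ones, but are neither listed nor needed, are in the scene too. Of the things like the tray, leave any that is green or orange; of the rest the larger one is meant.

How it is judged (in metres and radians):
On the way, in this order (a step that is already met when the one before it is completed fails the run):
1. the collar is slid down to the step where it stops and pressed home there so that the sprung mandrel dips by more than 1 mm (((((z of collar_a_center in the frame of seat_1 between 0.009 and 0.015 m and horizontal distance between collar_a_center and seat_1 below 0.0025 m and angle between collar_a_center's own z axis and vertical below 0.08 rad) or (z of collar_a_center in the frame of seat_2 between 0.009 and 0.015 m and horizontal distance between collar_a_center and seat_2 below 0.0025 m and angle between collar_a_center's own z axis and vertical below 0.08 rad) or (z of collar_a_center in the frame of seat_3 between 0.009 and 0.015 m and horizontal distance between collar_a_center and seat_3 below 0.0025 m and angle between collar_a_center's own z axis and vertical below 0.08 rad)) and contact force between collar_a and mandrel above 5 N and z of mandrel_top in the frame of gauge below 0.099 m) or (((z of collar_b_center in the frame of seat_1 between 0.009 and 0.015 m and horizontal distance between collar_b_center and seat_1 below 0.0025 m and angle between collar_b_center's own z axis and vertical below 0.08 rad) or (z of collar_b_center in the frame of seat_2 between 0.009 and 0.015 m and horizontal distance between collar_b_center and seat_2 below 0.0025 m and angle between collar_b_center's own z axis and vertical below 0.08 rad) or (z of collar_b_center in the frame of seat_3 between 0.009 and 0.015 m and horizontal distance between collar_b_center and seat_3 below 0.0025 m and angle between collar_b_center's own z axis and vertical below 0.08 rad)) and contact force between collar_b and mandrel above 5 N and z of mandrel_top in the frame of gauge below 0.099 m) or (((z of collar_c_center in the frame of seat_1 between 0.009 and 0.015 m and horizontal distance between collar_c_center and seat_1 below 0.0025 m and angle between collar_c_center's own z axis and vertical below 0.08 rad) or (z of collar_c_center in the frame of seat_2 between 0.009 and 0.015 m and horizontal distance between collar_c_center and seat_2 below 0.0025 m and angle between collar_c_center's own z axis and vertical below 0.08 rad) or (z of collar_c_center in the frame of seat_3 between 0.009 and 0.015 m and horizontal distance between collar_c_center and seat_3 below 0.0025 m and angle between collar_c_center's own z axis and vertical below 0.08 rad)) and contact force between collar_c and mandrel above 5 N and z of mandrel_top in the frame of gauge below 0.099 m))), for 0.1 s.
2. with the collar sitting on its step, the marker is set to that step's mark (((value of joint marker between 0.024 and 0.036 m and ((z of collar_a_center in the frame of seat_1 between 0.009 and 0.015 m and horizontal distance between collar_a_center and seat_1 below 0.0025 m and angle between collar_a_center's own z axis and vertical below 0.08 rad) or (z of collar_b_center in the frame of seat_1 between 0.009 and 0.015 m and horizontal distance between collar_b_center and seat_1 below 0.0025 m and angle between collar_b_center's own z axis and vertical below 0.08 rad) or (z of collar_c_center in the frame of seat_1 between 0.009 and 0.015 m and horizontal distance between collar_c_center and seat_1 below 0.0025 m and angle between collar_c_center's own z axis and vertical below 0.08 rad))) or (value of joint marker between 0.054 and 0.066 m and ((z of collar_a_center in the frame of seat_2 between 0.009 and 0.015 m and horizontal distance between collar_a_center and seat_2 below 0.0025 m and angle between collar_a_center's own z axis and vertical below 0.08 rad) or (z of collar_b_center in the frame of seat_2 between 0.009 and 0.015 m and horizontal distance between collar_b_center and seat_2 below 0.0025 m and angle between collar_b_center's own z axis and vertical below 0.08 rad) or (z of collar_c_center in the frame of seat_2 between 0.009 and 0.015 m and horizontal distance between collar_c_center and seat_2 below 0.0025 m and angle between collar_c_center's own z axis and vertical below 0.08 rad))) or (value of joint marker between 0.084 and 0.096 m and ((z of collar_a_center in the frame of seat_3 between 0.009 and 0.015 m and horizontal distance between collar_a_center and seat_3 below 0.0025 m and angle between collar_a_center's own z axis and vertical below 0.08 rad) or (z of collar_b_center in the frame of seat_3 between 0.009 and 0.015 m and horizontal distance between collar_b_center and seat_3 below 0.0025 m and angle between collar_b_center's own z axis and vertical below 0.08 rad) or (z of collar_c_center in the frame of seat_3 between 0.009 and 0.015 m and horizontal distance between collar_c_center and seat_3 below 0.0025 m and angle between collar_c_center's own z axis and vertical below 0.08 rad))))), for 0.2 s.
At the end, for the whole second after the job is handed in: The collar from the mat sits on the step that stops it (height within 3 mm, within 2.5 mm of the mandrel's axis, tilted less than 0.08 rad), at rest and released; the marker is within 6 mm of that step's mark; the other two collars lie flat in the tray (((value of joint marker between 0.024 and 0.036 m and ((z of collar_a_center in the frame of seat_1 between 0.009 and 0.015 m and horizontal distance between collar_a_center and seat_1 below 0.0025 m and angle between collar_a_center's own z axis and vertical below 0.08 rad) or (z of collar_b_center in the frame of seat_1 between 0.009 and 0.015 m and horizontal distance between collar_b_center and seat_1 below 0.0025 m and angle between collar_b_center's own z axis and vertical below 0.08 rad) or (z of collar_c_center in the frame of seat_1 between 0.009 and 0.015 m and horizontal distance between collar_c_center and seat_1 below 0.0025 m and angle between collar_c_center's own z axis and vertical below 0.08 rad))) or (value of joint marker between 0.054 and 0.066 m and ((z of collar_a_center in the frame of seat_2 between 0.009 and 0.015 m and horizontal distance between collar_a_center and seat_2 below 0.0025 m and angle between collar_a_center's own z axis and vertical below 0.08 rad) or (z of collar_b_center in the frame of seat_2 between 0.009 and 0.015 m and horizontal distance between collar_b_center and seat_2 below 0.0025 m and angle between collar_b_center's own z axis and vertical below 0.08 rad) or (z of collar_c_center in the frame of seat_2 between 0.009 and 0.015 m and horizontal distance between collar_c_center and seat_2 below 0.0025 m and angle between collar_c_center's own z axis and vertical below 0.08 rad))) or (value of joint marker between 0.084 and 0.096 m and ((z of collar_a_center in the frame of seat_3 between 0.009 and 0.015 m and horizontal distance between collar_a_center and seat_3 below 0.0025 m and angle between collar_a_center's own z axis and vertical below 0.08 rad) or (z of collar_b_center in the frame of seat_3 between 0.009 and 0.015 m and horizontal distance between collar_b_center and seat_3 below 0.0025 m and angle between collar_b_center's own z axis and vertical below 0.08 rad) or (z of collar_c_center in the frame of seat_3 between 0.009 and 0.015 m and horizontal distance between collar_c_center and seat_3 below 0.0025 m and angle between collar_c_center's own z axis and vertical below 0.08 rad)))) and ((horizontal distance between collar_a_center and seat_1 below 0.01 m and linear speed of collar_a below 0.02 m/s and contact force between collar_a and the fingers below 0.1 N and x of collar_b_center in the frame of tray between -0.065 and 0.065 m and y of collar_b_center in the frame of tray between -0.034 and 0.034 m and z of each of collar_b_center, collar_c_center in the frame of tray below 0.022 m and angle between each of collar_b_center, collar_c_center's own z axis and vertical below 0.15 rad and x of collar_c_center in the frame of tray between -0.065 and 0.065 m and y of collar_c_center in the frame of tray between -0.034 and 0.034 m) or (horizontal distance between collar_b_center and seat_1 below 0.01 m and linear speed of collar_b below 0.02 m/s and contact force between collar_b and the fingers below 0.1 N and x of collar_a_center in the frame of tray between -0.065 and 0.065 m and y of collar_a_center in the frame of tray between -0.034 and 0.034 m and z of each of collar_a_center, collar_c_center in the frame of tray below 0.022 m and angle between each of collar_a_center, collar_c_center's own z axis and vertical below 0.15 rad and x of collar_c_center in the frame of tray between -0.065 and 0.065 m and y of collar_c_center in the frame of tray between -0.034 and 0.034 m) or (horizontal distance between collar_c_center and seat_1 below 0.01 m and linear speed of collar_c below 0.02 m/s and contact force between collar_c and the fingers below 0.1 N and x of collar_a_center in the frame of tray between -0.065 and 0.065 m and y of collar_a_center in the frame of tray between -0.034 and 0.034 m and z of each of collar_a_center, collar_b_center in the frame of tray below 0.022 m and angle between each of collar_a_center, collar_b_center's own z axis and vertical below 0.15 rad and x of collar_b_center in the frame of tray between -0.065 and 0.065 m and y of collar_b_center in the frame of tray between -0.034 and 0.034 m))); the robot touches nothing.
It fails at once if the mandrel is driven to within 1 mm of its bottom stop (about 20 N), or squeezed with contact forces adding up to more than 45 N (z of mandrel_top in the frame of gauge below 0.089 m or contact force between any of collar_a, collar_b, collar_c, the fingers and mandrel above 45 N).
It fails at once if a bystander moved by more than 20 mm (distance of any of tube_rack, tip_box, pipette from where it was at the start of the episode above 0.02 m).
It also fails if it takes over 58 s, if anything falls off the work surface, if the arm or the gripper's body presses on something with over 40 N, if the wrist force passes 120 N, or if a joint passes its speed limit or range.

ROBOT

A 7-joint arm with a two-finger parallel gripper is mounted at the origin on the work surface. World frame = base frame: x ahead of the robot, y to its left, z up, the work surface at z = 0. Lengths are in mm, angles in rad, forces in N, time in s.
With the tool pointing down it reaches from about 425 to 1025 mm from the base axis. Payload 9.4 kg.
Tool frame: the origin (TCP) lies midway between the tips of the shut fingers; the grasp point (between the pads) lies 19 mm behind it; z points along the fingers, y is the direction in which the jaws open and shut (so a half turn about z gives the same grasp; the last joint's range is limited). The gripper opens to 85 mm and grips with 20 to 120 N. Pads are 22 mm wide; open, the fingers measure 114 mm over their backs; the gripper's body (76 mm by 85 mm) begins 54 mm behind the grasp point. The pads swing forward as they close: fully open they stand 13 mm farther back than shut.
Start: joints at [-1.396, 0.599, -0.003, 1.599, 0.002, 0.943, -0.08], TCP at [180.636, 702.136, 231.275] pointing down, gripper open.
Joint ranges: [-2.57, 2.57], [-0.35, 1.97], [-1.29, 1.29], [0.11, 2.56], [-1.05, 4.19], [0.11, 1.86], [-2.63, 2.63]. Speed limits (rad/s): [2.22, 2.22, 3.01, 3.01, 3.14, 3.14, 3.14].

INTERFACE

Orientations are given as [roll, pitch, yaw] about the fixed x, y, z axes, in that order (R = Rz(yaw) Ry(pitch) Rx(roll)).
In Python, from rig import arm gives the robot as it stands.
- The arm moves only by the tool arm_command, never from a script. Its argument "steps" is a list of rows, each an object of numbers: "x", "y", "z": the shift along the world's x, y, z in m; "spin": the turn about the world's z in degrees; "gripper": the opening, from -1 (shut) to 1 (fully open), so that 0 is half open. In form: [{"x": .., "y": .., "z": .., "spin": .., "gripper": ..}, ...]. A call has 1 to 5 rows; each row is the pose to reach, as a shift and turn from the pose commanded when the call began; what a row does not reach only later rows make up. A row lasts 1/10 s, in which the tool goes at most 50 mm and 8.59 degrees, less where a joint would pass 70% of its speed; a pose out of reach is approached as far as the arm can. A call with a gripper value outside its range is refused whole. The fingers move at their own pace and stop on an object; "newtons" is the grip in N (left out, the last holds). Time passes only in rows, so rows that repeat a pose let the fingers close. It gives the time, the measured TCP pose, the force and the opening at its end, in the units of the state.
- arm.sense(): the state, without advancing time (a new reading comes with each control period).
- arm.capture(name): name is "scene" or "top"; returns the picture (400x640x3 uint8, blue, green, red); there is no depth.
- arm.get_calibration(name): a dict with "mtx" (3x3 intrinsics, pixels), "dist" ([k1, k2, p1, p2, k3] as OpenCV has them; the pictures are not rectified), "camera_from_world" (4x4, takes a point from world to camera coordinates). Camera axes: x right, y up, looking along -z (the intrinsics and any distortion apply to the point x, -y, -z); pixel columns grow to the right and rows downward; lengths in mm; the calibration is good to about 2 mm. A picture is of the moment at which its call begins. get_calibration takes no time and is no camera call.
- arm.close_job(): hands the job in, once; it reports no verdict.
The state is a dict: "time": time; "joint_positions": joint angles; "dq": joint speeds; "joint_torque": joint torques, N m; "eef_pos": TCP position; "eef_rot": TCP orientation; "contact_force": force on the tool from outside, world axes, zero at the start; "moment": the same for the moment, N m; "width": finger opening in mm.
Only numpy, scipy, OpenCV 4.12 (cv2) and the standard library are available. Lean on these libraries where they do the work, as an engineer would, in place of code of your own. Each camera call takes 0.05 s, during which the arm holds its last target.

## Working session

There is one attempt and no reset: what is moved stays moved. The work goes in short steps, Python scripts to look and compute and a tool call to move; the robot and the scene stay as the last step left them, time stands still between calls to the robot, and variables do not carry over. Pictures are saved under pics/ and viewed, and the job is handed in when it is done.

Besides the shell and the picture viewer there is one more tool, called by a JSON object that holds its "api" and its "payload". arm_command: Moves the arm, as the interface text tells. Its arguments: {"type":"object","properties":{"steps":{"type":"array","items":{"type":"object","properties":{"x":{"type":"number"},"y":{"type":"number"},"z":{"type":"number"},"spin":{"type":"number"},"gripper":{"type":"number"}}}},"newtons":{"type":"number"}},"required":["steps"]}

```bash
ls; mkdir -p pics
python3 - <<'E'
from rig import arm
import cv2
s=arm.sense();print(s)
for n in("scene","top"):
    cv2.imwrite(f"pics/{n}0.png",arm.capture(n)); c=arm.get_calibration(n); print(n,c)
E
```

```text
pics
{'time': 0.0, 'joint_positions': array([-1.39568594,  0.60013436, -0.00256728,  1.60013866,  0.00176728,
        0.9429083 , -0.07979939]), 'dq': array([ 0.00058844, -0.00092731, -0.00032517,  0.0002489 , -0.00119836,
       -0.00035485,  0.00129145]), 'joint_torque': array([-5.68852211e-04, -7.76457453e+01,  1.56404335e+00, -2.57993531e+01,
        1.22395737e-02,  9.00167593e-03,  3.56958665e-06]), 'eef_pos': array([180.51315504, 701.67060193, 230.40680075]), 'eef_rot': array([-3.14000964e+00,  1.05198152e-04,  2.88984208e+00]), 'contact_force': array([-0.78879828, -0.01762589, -0.6882762 ]), 'moment': array([ 0.00860017,  0.04238497, -0.06389224]), 'width': 85.38189786969156}
scene {'mtx': array([[484.54951043,   0.        , 313.53613307],
       [  0.        , 484.54951043, 198.97048569],
       [  0.        ,   0.        ,   1.        ]]), 'dist': array([-0.05083672,  0.        ,  0.        ,  0.        ,  0.        ]), 'camera_from_world': array([[ 3.76140506e-01,  9.26552909e-01, -4.24574857e-03,
        -2.50263415e+02],
       [-6.09649016e-01,  2.50936650e-01,  7.51903501e-01,
         2.62945504e+02],
       [ 6.97743790e-01, -2.80232947e-01,  6.59259508e-01,
        -1.54948855e+03],
       [ 0.00000000e+00,  0.00000000e+00,  0.00000000e+00,
         1.00000000e+00]])}
top {'mtx': array([[411.11032517,   0.        , 320.71043336],
       [  0.        , 411.11032517, 197.74936994],
       [  0.        ,   0.        ,   1.        ]]), 'dist': array([-0.03095574,  0.        ,  0.        ,  0.        ,  0.        ]), 'camera_from_world': array([[ 2.60451306e-02, -9.99451134e-01, -2.04715101e-02,
         3.65105789e+01],
       [ 9.93522704e-01,  2.36139170e-02,  1.11153131e-01,
        -5.75636156e+02],
       [-1.10608710e-01, -2.32339078e-02,  9.93592421e-01,
        -1.03704619e+03],
       [ 0.00000000e+00,  0.00000000e+00,  0.00000000e+00,
         1.00000000e+00]])}
```

View pics/scene0.png

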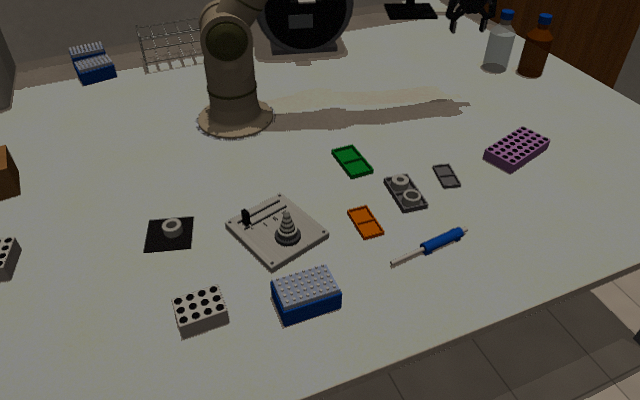

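View pics/top0.png

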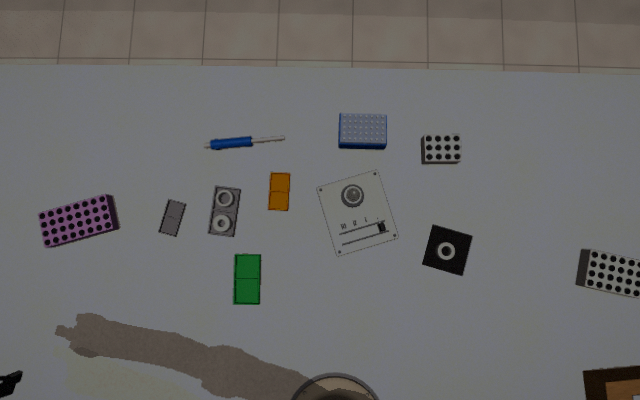

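Scene: the mat and collar are at about (170,228) in scene and (447,250) in top. The gauge is at (277,230) and (357,212), and the tray at (405,192) and (225,211). I'll enlarge these.

```bash
cat > h.py <<'E'
import numpy as np,cv2
from rig import arm
from scipy.optimize import least_squares
C={n:arm.get_calibration(n) for n in("scene","top")}
def proj(n,p):
    c=C[n];p=np.atleast_2d(p).astype(float);q=(c["camera_from_world"]@np.c_[p,np.ones(len(p))].T).T[:,:3]*[1,-1,-1]
    return cv2.projectPoints(q,np.zeros(3),np.zeros(3),c["mtx"],c["dist"])[0][:,0]
def onz(n,uv,z):
    c=C[n];u=cv2.undistortPoints(np.array([[uv]],float),c["mtx"],c["dist"])[0,0]
    T=c["camera_from_world"];R=T[:3,:3];o=-R.T@T[:3,3];d=R.T@np.array([u[0],-u[1],-1]);return o+d*(z-o[2])/d[2]
def crop(n,src,x,y,w,h,k,out):
    im=cv2.imread(src) if isinstance(src,str) else src
    cv2.imwrite(out,cv2.convertScaleAbs(cv2.resize(im[y:y+h,x:x+w],None,fx=k,fy=k,interpolation=cv2.INTER_CUBIC),alpha=1.6))
E
python3 - <<'E'
from h import *
crop("top","pics/top0.png",310,160,170,120,4,"pics/tc.png")
crop("scene","pics/scene0.png",135,185,200,90,4,"pics/sc.png")
for nm,uv,z in(("collar",(446.5,251),28),("mand",(352,190),100),("tab",(382,227),60)):print(nm,onz("top",uv,z))
for nm,uv,z in(("collar",(171.5,224.5),28),("mand",(286.5,212),100),("tab",(246,212),60)):print(nm,onz("scene",uv,z))
E
```

```text
collar [ 445.17339749 -275.63559942   28.        ]
mand [587.84772722 -26.52418917 100.        ]
tab [ 501.32712731 -105.46837689   60.        ]
collar [ 451.5137162  -275.02738948   28.        ]
mand [588.26958053 -32.3404644  100.        ]
tab [ 511.15452376 -106.30740512   60.        ]
```

View pics/tc.png

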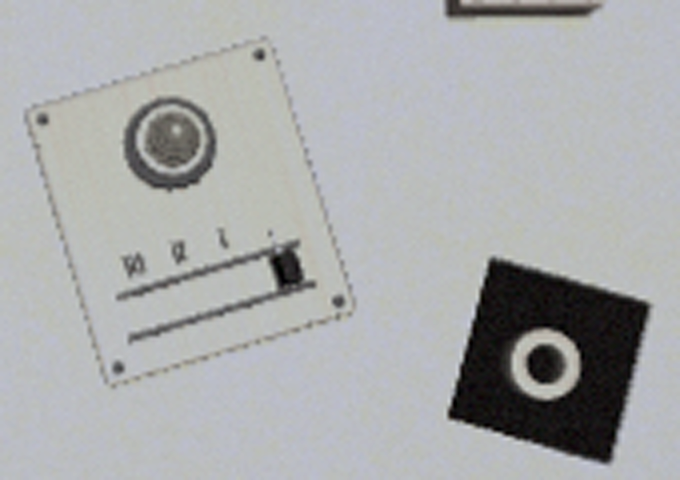

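View pics/sc.png

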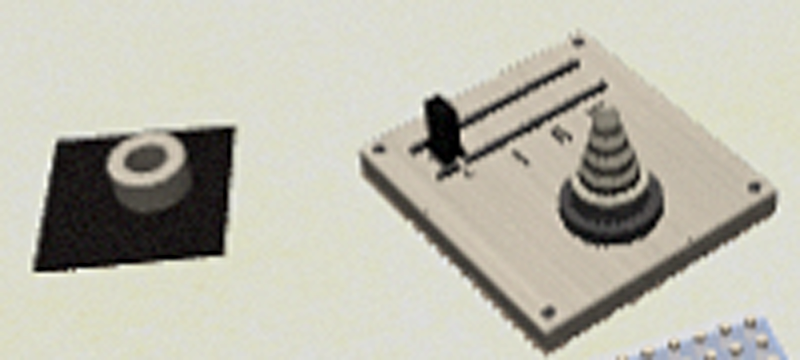

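Run:
```python
from h import *
o=lambda a,x,y:(np.array(a,float)+.5)/4-.5+[x,y]
T=o([(25,110),(270,38),(355,312),(108,385)],310,160)
S=o([(360,152),(583,33),(778,192),(545,330)],135,185)
for n,P in(("top",T),("scene",S)):
    print(n,[onz(n,p,20)[:2].round(1) for p in P])
# corners in gauge frame: +x ahead side; track at -x ; y left
g=np.array([(95,85),(95,-85),(-95,-85),(-95,85)])
gS=np.array([(-95,-85),(-95,85),(95,85),(95,-85)])
def W(p,q):
    c,s=np.cos(p[2]),np.sin(p[2]);return np.c_[q@np.array([[c,-s],[s,c]]).T+p[:2],np.full(len(q),20.)]
def r1(p):return (proj("top",W(p,g))-T).ravel()
def r2(p):return (proj("scene",W(p,gS))-S).ravel()
for nm,f in(("top",r1),("scene",r2),("both",lambda p:np.r_[r1(p),r2(p)])):
    s=least_squares(f,[560,-50,.3]);p=s.x;print(nm,p.round(3),np.abs(s.fun).max().round(2))
    m=W(p,np.array([(45,0),(-55,-45)]));print("  mandrel",m[0].round(1),"marker0",m[1].round(1))
# collar ellipses
for n,(x,y,w,h) in(("top",(425,228,42,46)),("scene",(155,213,36,32))):
    im=cv2.imread(f"pics/{n}0.png")[y:y+h,x:x+w]
    b=cv2.resize(cv2.cvtColor(im,cv2.COLOR_BGR2GRAY),None,fx=8,fy=8,interpolation=cv2.INTER_CUBIC)
    for th in(80,100,120):
        cs,hi=cv2.findContours((b>th).astype(np.uint8),cv2.RETR_CCOMP,cv2.CHAIN_APPROX_NONE)
        for c in cs:
            if 3000<cv2.contourArea(c)<45000:
                e=cv2.fitEllipse(c);uv=(np.array(e[0])+.5)/8-.5+[x,y];print(n,th,uv.round(2),np.array(e[1])/8,onz(n,uv,28).round(1))
```

```text
top [array([603.9,  64.6]), array([655.7, -96.2]), array([ 476.5, -153.3]), array([425.4,   6. ])]
scene [array([ 484.6, -155.6]), array([431.9,   3.5]), array([609.9,  61.8]), array([658.5, -97. ])]
top [ 5.40433e+02 -4.47250e+01  3.12000e-01] 0.58
  mandrel [583.3 -30.9  20. ] marker0 [ 501.9 -104.4   20. ]
scene [ 5.45501e+02 -4.66160e+01  3.14000e-01] 1.31
  mandrel [588.3 -32.7  20. ] marker0 [ 507.1 -106.4   20. ]
both [ 5.42371e+02 -4.55360e+01  3.13000e-01] 1.71
  mandrel [585.2 -31.7  20. ] marker0 [ 503.9 -105.3   20. ]
top 80 [431.35 270.25] [ 6.87325144 32.88484192] [ 395.4 -236.7   28. ]
top 80 [445.85 250.59] [16.85298538 17.2793808 ] [ 446.2 -274.    28. ]
top 80 [445.9  250.59] [10.09700584 10.4644289 ] [ 446.2 -274.1   28. ]
top 80 [461.56 229.79] [ 4.82211494 23.38276672] [ 500.5 -314.8   28. ]
top 80 [427.03 232.97] [ 5.20468092 28.67156029] [ 490.2 -225.7   28. ]
top 100 [431.12 270.35] [ 6.63638639 32.16613007] [ 395.1 -236.1   28. ]
top 100 [445.87 250.61] [16.2362442  16.60593033] [ 446.1 -274.    28. ]
top 100 [445.92 250.59] [10.76228523 11.17764473] [ 446.2 -274.2   28. ]
top 100 [461.85 229.67] [ 4.57986307 21.42456436] [ 500.8 -315.6   28. ]
top 100 [426.93 232.77] [ 4.97340965 28.3486805 ] [ 490.7 -225.5   28. ]
scene 80 [171.71 219.89] [19.78060532 34.48205948] [ 435.8 -271.8   28. ]
scene 80 [170.97 224.27] [ 6.81883383 11.16898632] [ 450.2 -276.1   28. ]
scene 100 [171.63 219.78] [19.06618309 34.8086853 ] [ 435.3 -272.    28. ]
scene 100 [171.03 224.22] [ 7.61621666 11.968009  ] [ 450.1 -275.9   28. ]
scene 120 [170.87 224.46] [10.77155018 17.41823196] [ 450.8 -276.4   28. ]
scene 120 [171.06 224.26] [ 8.77371311 14.27031612] [ 450.3 -275.9   28. ]
scene 120 [163.72 215.14] [ 5.24307966 54.6918869 ] [ 411.7 -287.    28. ]
```

{"api": "arm_command", "payload": {"steps": [{"x": 0.21, "y": -0.14, "spin": -37}, {"x": 0.21, "y": -0.14, "spin": -37}, {"x": 0.21, "y": -0.14, "spin": -37}, {"x": 0.21, "y": -0.14, "spin": -37}, {"x": 0.21, "y": -0.14, "spin": -37}], "newtons": 40}}

```text
schema error: expected keys x, y, z, spin, gripper
```

{"api": "arm_command", "payload": {"steps": [{"x": 0.21, "y": -0.14, "z": 0, "spin": -37, "gripper": 1}, {"x": 0.21, "y": -0.14, "z": 0, "spin": -37, "gripper": 1}, {"x": 0.21, "y": -0.14, "z": 0, "spin": -37, "gripper": 1}, {"x": 0.21, "y": -0.14, "z": 0, "spin": -37, "gripper": 1}, {"x": 0.21, "y": -0.14, "z": 0, "spin": -37, "gripper": 1}], "newtons": 40}}

```text
time: 0.6
eef_pos: [389.8, 562.1, 231.0]
eef_rot: [-3.141, 0.0, 2.239]
contact_force: [1.1, 0.9, -0.3]
width: 85.8
```

{"api": "arm_command", "payload": {"steps": [{"x": 0.15, "y": -0.2, "z": 0, "spin": -37, "gripper": 1}, {"x": 0.15, "y": -0.2, "z": 0, "spin": -37, "gripper": 1}, {"x": 0.15, "y": -0.2, "z": 0, "spin": -37, "gripper": 1}, {"x": 0.15, "y": -0.2, "z": 0, "spin": -37, "gripper": 1}, {"x": 0.15, "y": -0.2, "z": 0, "spin": -37, "gripper": 1}]}}

```text
time: 1.1
eef_pos: [539.3, 361.8, 231.1]
eef_rot: [-3.141, 0.0, 1.593]
contact_force: [2.2, 0.2, 0.3]
width: 85.7
```

{"api": "arm_command", "payload": {"steps": [{"x": 0.05, "y": -0.24, "z": 0, "spin": -37, "gripper": 1}, {"x": 0.05, "y": -0.24, "z": 0, "spin": -37, "gripper": 1}, {"x": 0.05, "y": -0.24, "z": 0, "spin": -37, "gripper": 1}, {"x": 0.05, "y": -0.24, "z": 0, "spin": -37, "gripper": 1}, {"x": 0.05, "y": -0.24, "z": 0, "spin": -37, "gripper": 1}]}}

```text
time: 1.6
eef_pos: [588.6, 121.1, 231.1]
eef_rot: [3.142, 0.001, 0.947]
contact_force: [0.4, -0.3, 0.2]
width: 85.7
```

{"api": "arm_command", "payload": {"steps": [{"x": -0.04, "y": -0.24, "z": 0, "spin": -37, "gripper": 1}, {"x": -0.04, "y": -0.24, "z": 0, "spin": -37, "gripper": 1}, {"x": -0.04, "y": -0.24, "z": 0, "spin": -37, "gripper": 1}, {"x": -0.04, "y": -0.24, "z": 0, "spin": -37, "gripper": 1}, {"x": -0.04, "y": -0.24, "z": 0, "spin": -37, "gripper": 1}]}}

```text
time: 2.1
eef_pos: [547.7, -118.8, 231.2]
eef_rot: [3.141, 0.0, 0.301]
contact_force: [1.0, -0.8, 0.7]
width: 85.2
```

{"api": "arm_command", "payload": {"steps": [{"x": -0.1, "y": -0.156, "z": -0.11, "spin": 0.7, "gripper": 1}, {"x": -0.1, "y": -0.156, "z": -0.11, "spin": 0.7, "gripper": 1}, {"x": -0.1, "y": -0.156, "z": -0.11, "spin": 0.7, "gripper": 1}, {"x": -0.1, "y": -0.156, "z": -0.11, "spin": 0.7, "gripper": 1}, {"x": -0.1, "y": -0.156, "z": -0.11, "spin": 0.7, "gripper": 1}]}}

```text
time: 2.6
eef_pos: [444.7, -275.9, 119.5]
eef_rot: [-3.141, 0.003, 0.313]
contact_force: [-0.2, -0.1, 0.0]
width: 85.3
```

Run:
```python
from h import *
print(arm.sense()["eef_pos"])
a=arm.capture("scene");b=arm.capture("top")
cv2.imwrite("pics/s1.png",a);cv2.imwrite("pics/t1.png",b)
crop("",a,90,120,160,130,4,"pics/s1c.png");crop("",b,390,200,120,100,4,"pics/t1c.png")
```

```text
[ 444.74593489 -275.94518609  119.48895474]
```

View pics/s1c.png

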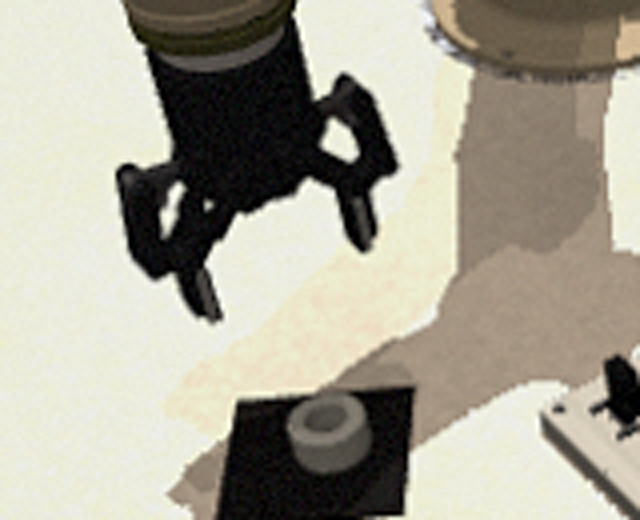

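View pics/t1c.png

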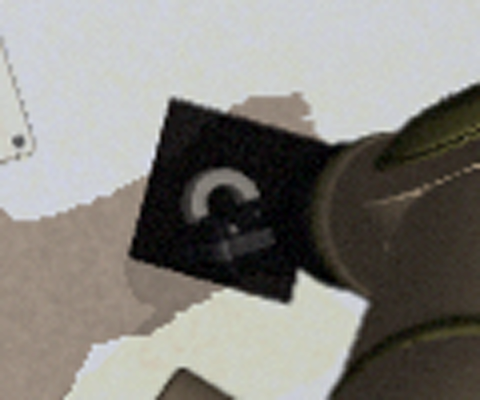

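Run:
```python
from h import *
d=np.array([-np.sin(.313),np.cos(.313),0])*43
c=np.array([444.7,-275.9,119.5])
for h in(0,8,13):
    p=proj("scene",[c+[0,0,h]+d,c+[0,0,h]-d]);print(h,p.round(1),((p-[90,120]+.5)*4-.5).round(0))
for dx in((444.7,-275.9),(448,-275),(450,-276),(446,-274)):print(dx,proj("scene",[(*dx,28)]),proj("top",[(*dx,28)]))
```

```text
0 [[179.6 185.5]
 [144.9 201.6]] [[360. 264.]
 [221. 328.]]
8 [[179.  182.8]
 [144.1 198.9]] [[357. 253.]
 [218. 317.]]
13 [[178.6 181.1]
 [143.5 197.2]] [[356. 246.]
 [216. 310.]]
(444.7, -275.9) [[170.6429643  222.73853451]] [[446.60402133 251.18809972]]
(448, -275) [[171.25888429 223.53671216]] [[446.246458   249.88607894]]
(450, -276) [[170.97948437 224.19443519]] [[446.63175503 249.11186502]]
(446, -274) [[171.5375109  222.88087958]] [[445.86097889 250.66057439]]
```

{"api": "arm_command", "payload": {"steps": [{"x": 0.002, "y": 0.001, "z": -0.05, "spin": 0, "gripper": 1}, {"x": 0.002, "y": 0.001, "z": -0.09, "spin": 0, "gripper": 1}, {"x": 0.002, "y": 0.001, "z": -0.1, "spin": 0, "gripper": 1}, {"x": 0.002, "y": 0.001, "z": -0.1, "spin": 0, "gripper": 1}]}}

```text
time: 3.1
eef_pos: [450.5, -270.7, 20.6]
eef_rot: [-3.139, 0.001, 0.319]
contact_force: [-0.0, -0.2, 0.9]
width: 85.5
```

{"api": "arm_command", "payload": {"steps": [{"x": 0, "y": 0, "z": 0, "spin": 0, "gripper": 1}]}}

```text
time: 3.2
eef_pos: [451.4, -271.6, 22.5]
eef_rot: [3.141, -0.001, 0.319]
contact_force: [-0.8, 0.0, 1.7]
width: 85.5
```

Run:
```python
from h import *
for i in range(3):
    print(arm.sense()["eef_pos"],arm.sense()["time"])
    b=arm.capture("top" if i else "scene")
    if i==0: crop("",b,90,120,160,130,4,"pics/s2c.png")
    if i==1: crop("",b,390,200,120,100,4,"pics/t2c.png")
```

```text
[ 451.37581648 -271.61942683   22.48812706] 3.2
[ 451.59582676 -271.75117025   22.85181328] 3.25
[ 451.63318396 -271.72491608   22.95938891] 3.3
```

View pics/s2c.png

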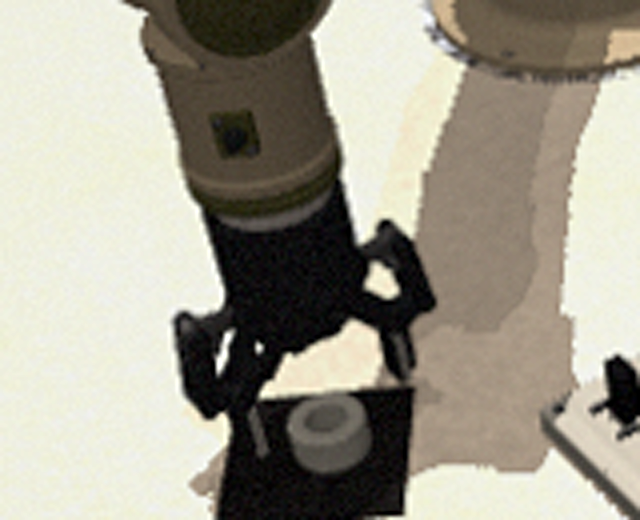

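View pics/t2c.png

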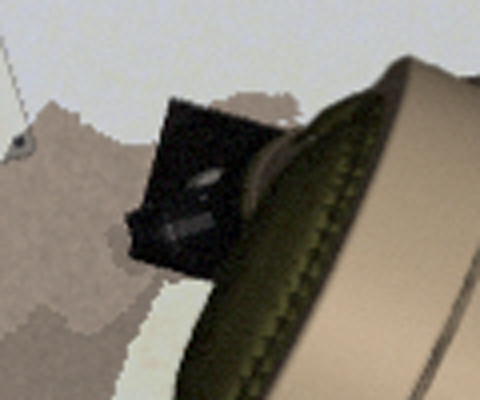

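{"api": "arm_command", "payload": {"steps": [{"x": -0.0035, "y": -0.0035, "z": -0.008, "spin": 0, "gripper": 1}, {"x": -0.0035, "y": -0.0035, "z": -0.016, "spin": 0, "gripper": 1}, {"x": -0.0035, "y": -0.0035, "z": -0.017, "spin": 0, "gripper": 1}, {"x": -0.0035, "y": -0.0035, "z": -0.017, "spin": 0, "gripper": 1}]}}

```text
time: 3.75
eef_pos: [446.8, -275.0, 3.8]
eef_rot: [-3.141, 0.001, 0.318]
contact_force: [-0.8, -0.3, -0.1]
width: 85.4
```

{"api": "arm_command", "payload": {"steps": [{"x": 0, "y": 0, "z": 0, "spin": 0, "gripper": -0.3}, {"x": 0, "y": 0, "z": 0, "spin": 0, "gripper": -0.3}, {"x": 0, "y": 0, "z": 0, "spin": 0, "gripper": -0.3}, {"x": 0, "y": 0, "z": 0, "spin": 0, "gripper": -0.3}, {"x": 0, "y": 0, "z": 0, "spin": 0, "gripper": -0.3}]}}

```text
time: 4.25
eef_pos: [447.2, -275.0, 4.7]
eef_rot: [3.141, -0.0, 0.319]
contact_force: [-0.3, 0.5, 4.9]
width: 44.3
```

{"api": "arm_command", "payload": {"steps": [{"x": 0, "y": 0, "z": 0.0, "spin": 0, "gripper": -0.3}, {"x": 0, "y": 0, "z": 0.01, "spin": 0, "gripper": -0.3}, {"x": 0, "y": 0, "z": 0.05, "spin": 0, "gripper": -0.3}, {"x": 0, "y": 0, "z": 0.1, "spin": 0, "gripper": -0.3}, {"x": 0, "y": 0, "z": 0.13, "spin": 0, "gripper": -0.3}]}}

```text
time: 4.75
eef_pos: [447.1, -275.3, 137.4]
eef_rot: [3.141, -0.001, 0.318]
contact_force: [0.8, 0.2, -1.0]
width: 44.4
```

Run:
```python
from h import *
b=arm.capture("scene");cv2.imwrite("pics/s3.png",b)
crop("",b,90,100,160,130,4,"pics/s3c.png")
print(arm.sense())
```

```text
{'time': 4.8, 'joint_positions': array([ 0.05253549,  0.55845252,  0.57499044,  2.16358681, -0.571331  ,
        0.5642294 , -0.20176861]), 'dq': array([ 0.04998858,  0.04652616, -0.07961978,  0.02025778, -0.08684499,
       -0.13261445,  0.07771047]), 'joint_torque': array([ -3.33036058, -46.29441261,   5.87508067, -11.97202027,
        -0.28914571,  -0.05026618,   0.2469435 ]), 'eef_pos': array([ 448.35730901, -276.22613858,  140.5370758 ]), 'eef_rot': array([ 3.13795128, -0.0044427 ,  0.31806848]), 'contact_force': array([ 0.58734249, -0.86063451,  1.19035125]), 'moment': array([-0.05101204, -0.09070719, -0.01139108]), 'width': 44.71655756983524}
```

View pics/s3c.png

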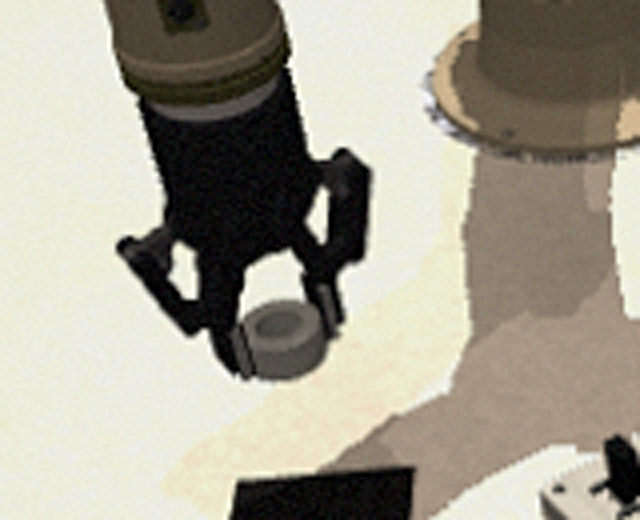

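{"api": "arm_command", "payload": {"steps": [{"x": 0.025, "y": 0.043, "z": 0, "spin": 0, "gripper": -0.3}, {"x": 0.05, "y": 0.086, "z": 0, "spin": 0, "gripper": -0.3}, {"x": 0.075, "y": 0.13, "z": 0, "spin": 0, "gripper": -0.3}, {"x": 0.1, "y": 0.173, "z": 0, "spin": 0, "gripper": -0.3}, {"x": 0.12, "y": 0.208, "z": 0, "spin": 0, "gripper": -0.3}]}}

```text
time: 5.3
eef_pos: [568.2, -63.8, 134.7]
eef_rot: [-3.141, -0.0, 0.321]
contact_force: [0.7, -0.5, -0.6]
width: 44.3
```

{"api": "arm_command", "payload": {"steps": [{"x": 0.017, "y": 0.035, "z": 0, "spin": 0, "gripper": -0.3}, {"x": 0.017, "y": 0.035, "z": 0, "spin": 0, "gripper": -0.3}, {"x": 0.017, "y": 0.035, "z": 0, "spin": 0, "gripper": -0.3}, {"x": 0.017, "y": 0.035, "z": 0, "spin": 0, "gripper": -0.3}, {"x": 0.017, "y": 0.035, "z": 0, "spin": 0, "gripper": -0.3}]}}

```text
time: 5.8
eef_pos: [583.5, -33.5, 134.7]
eef_rot: [3.141, 0.0, 0.317]
contact_force: [-0.5, -0.6, -1.0]
width: 44.6
```

Run:
```python
from h import *
b=arm.capture("scene");cv2.imwrite("pics/s4.png",b)
crop("",b,210,120,160,130,5,"pics/s4c.png")
t=arm.capture("top");cv2.imwrite("pics/t4.png",t)
crop("",t,300,140,120,100,5,"pics/t4c.png")
print(arm.sense()["eef_pos"],arm.sense()["eef_rot"],arm.sense()["width"])
```

```text
[583.75345372 -33.31243557 134.55125568] [ 3.14154173e+00 -7.23121931e-06  3.16845419e-01] 44.59870190795125
```

View pics/s4c.png

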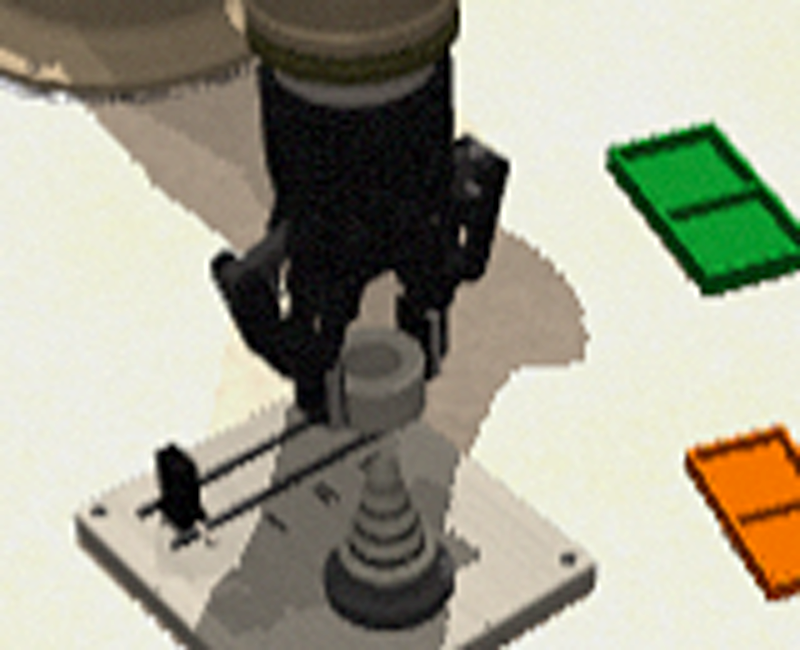

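View pics/t4c.png

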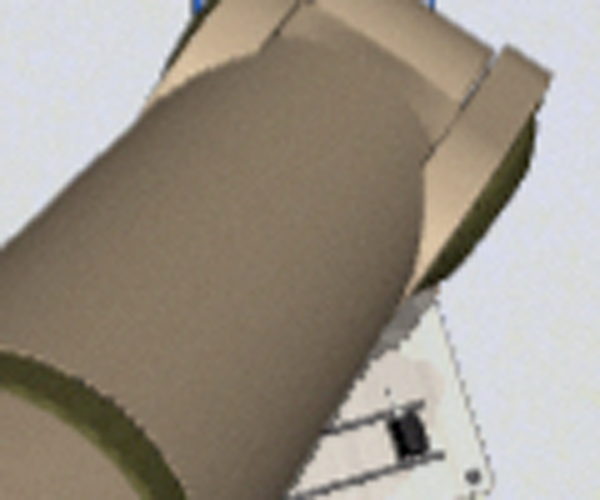

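```bash
cat > ov.py <<'E'
from h import *
import sys
def ring(n,x,y,z,d):
    a=np.linspace(0,2*np.pi,73);return proj(n,np.c_[x+d/2*np.cos(a),y+d/2*np.sin(a),np.full(73,z)])
def ov(n,src,X,Y,w,h,k,out,rings,dots=()):
    im=cv2.convertScaleAbs(cv2.resize(cv2.imread(src)[Y:Y+h,X:X+w],None,fx=k,fy=k,interpolation=cv2.INTER_CUBIC),alpha=1.6)
    for r,col in rings:
        cv2.polylines(im,[np.int32(np.round(((ring(n,*r)-[X,Y]+.5)*k-.5)*8))],True,col,1,cv2.LINE_AA,3)
    cv2.imwrite(out,im)
def mand(x,y):return [((x,y,z,d),c) for z,d,c in((20,60,(0,255,255)),(32,60,(0,255,255)),(48,46,(0,255,0)),(60,28,(255,0,255)),(72,22,(255,0,0)),(84,16,(0,0,255)),(92,16,(0,0,255)),(55,34,(0,255,255)),(67,28,(255,0,255)),(79,22,(255,0,0)))]
E
python3 - <<'E'
from ov import *
z=134.55
ov("scene","pics/s4.png",255,175,70,75,10,"pics/o1.png",mand(588.3,-32.7)+[((588.3,-32.7,z+23.3,46),(0,165,255)),((588.3,-32.7,z-.7,46),(0,165,255))])
E
```

```text
(no output)
```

View pics/o1.png

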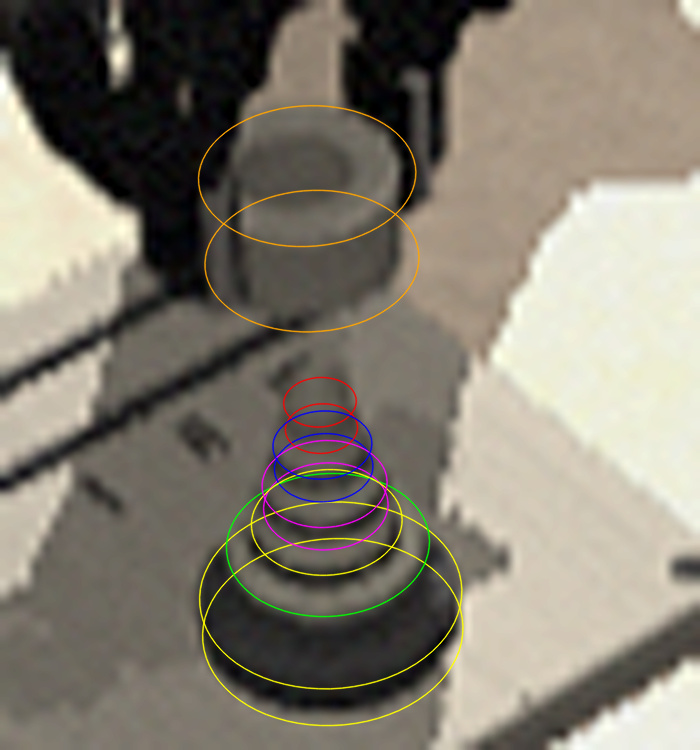

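Run:
```python
from ov import *
ov("top","pics/top0.png",325,165,55,50,14,"pics/o2.png",mand(583.3,-30.9))
ov("scene","pics/scene0.png",265,200,45,50,14,"pics/o3.png",mand(588.3,-32.7))
```

```text
(no output)
```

View pics/o2.png

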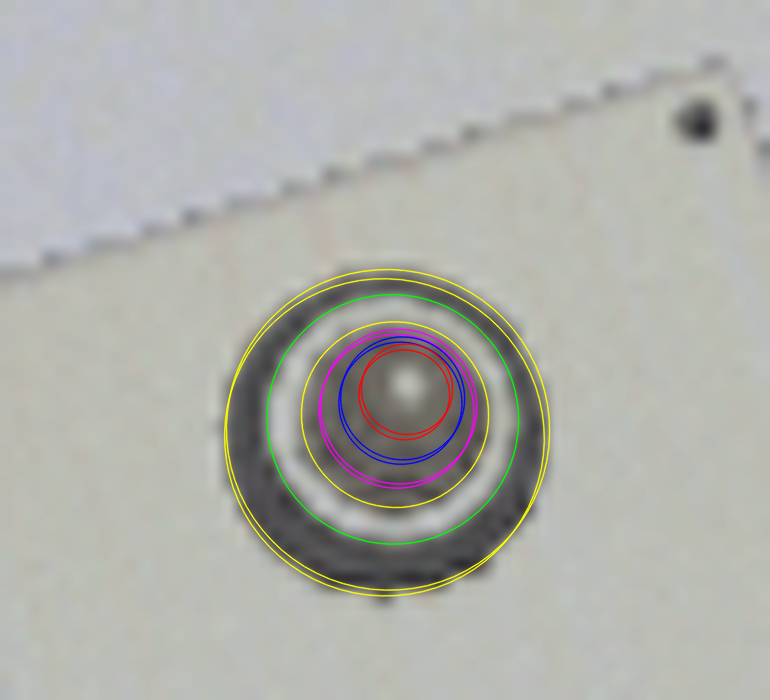

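View pics/o3.png

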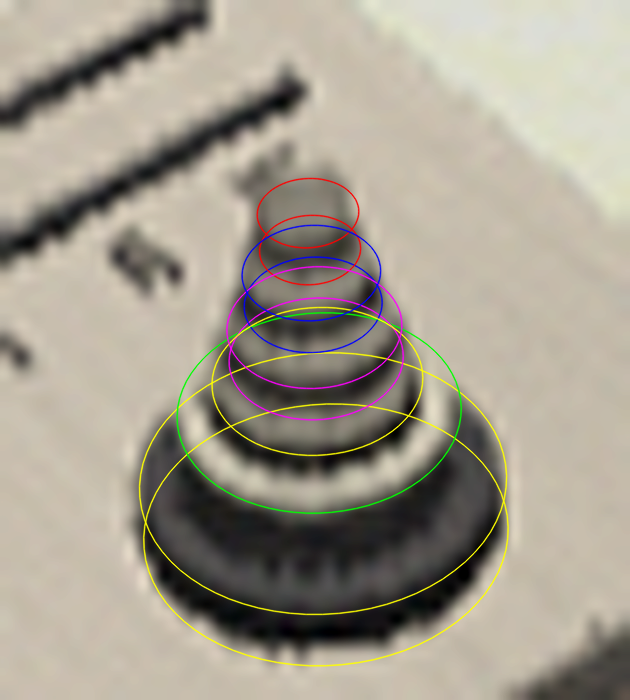

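```bash
cat > fit.py <<'E'
from ov import *
from scipy.ndimage import map_coordinates,gaussian_filter
def score(n,im,x,y,rings):
    # rings: (z,d,sign,a0,a1) sign + = brighter inside
    s=0
    for z,d,sg,a0,a1 in rings:
        a=np.linspace(np.radians(a0),np.radians(a1),60)
        f=lambda r:proj(n,np.c_[x+r*np.cos(a),y+r*np.sin(a),np.full(60,z)])
        pi,po=f(d/2-1.5),f(d/2+1.5)
        g=lambda p:map_coordinates(im,[p[:,1],p[:,0]],order=3)
        s+=sg*(g(pi)-g(po)).mean()
    return s
def fit(n,src,c,rings,R=8):
    im=gaussian_filter(cv2.cvtColor(cv2.imread(src),cv2.COLOR_BGR2GRAY).astype(float),.5)
    g=np.arange(-R,R+.1,.5);M=np.array([[score(n,im,c[0]+i,c[1]+j,rings) for j in g] for i in g])
    i,j=np.unravel_index(M.argmax(),M.shape);w=np.clip(M-M.max()*.9,0,None);gi,gj=np.meshgrid(g,g,indexing="ij")
    return (c[0]+(w*gi).sum()/w.sum()).round(2),(c[1]+(w*gj).sum()/w.sum()).round(2),"peak",c[0]+g[i],c[1]+g[j],M.max().round(1)
E
python3 - <<'E'
from fit import *
A=(-110,70) # camera-side arc in world for scene
cp=[np.linalg.inv(C[n]["camera_from_world"])[:3,3] for n in C];print(np.round(cp))
F=(-100,60)
print("scene mandrel boss bottom",fit("scene","pics/scene0.png",(586,-32),[(20,60,-1,*F)]))
print("scene flange top",fit("scene","pics/scene0.png",(586,-32),[(48,46,1,*F)]))
print("scene both",fit("scene","pics/scene0.png",(586,-32),[(48,46,1,*F),(20,60,-1,*F)]))
print("top flange",fit("top","pics/top0.png",(584,-31),[(48,46,1,0,360)]))
print("top boss",fit("top","pics/top0.png",(584,-31),[(32,60,-1,0,360)]))
print("scene collar top",fit("scene","pics/scene0.png",(448,-275),[(28,46,1,0,360)]))
print("scene collar bot",fit("scene","pics/scene0.png",(448,-275),[(4,46,1,*F)]))
print("top collar",fit("top","pics/top0.png",(448,-275),[(28,46,1,0,360)]))
z=134.55
print("s4 collar bot",fit("scene","pics/s4.png",(586,-32),[(z-.7,46,-1,*F)]),fit("scene","pics/s4.png",(586,-32),[(z-.7,46,-1,-30,60)]))
print("s4 collar top",fit("scene","pics/s4.png",(586,-32),[(z+23.3,46,1,-20,60)]))
for b in(19,25,31):
  print(b,fit("scene","pics/s4.png",(586,-32),[(z+23.3,b,-1,0,360)]),fit("scene","pics/scene0.png",(448,-275),[(28,b,-1,0,360)]),fit("top","pics/top0.png",(448,-275),[(28,b,-1,0,360)]))
E
```

```text
[[1336. -268.  823.]
 [ 456.   26. 1095.]]
scene mandrel boss bottom (np.float64(584.53), np.float64(-32.3), 'peak', np.float64(584.5), np.float64(-32.5), np.float64(67.6))
scene flange top (np.float64(586.71), np.float64(-32.8), 'peak', np.float64(586.5), np.float64(-33.0), np.float64(49.9))
scene both (np.float64(585.42), np.float64(-32.53), 'peak', np.float64(585.5), np.float64(-32.5), np.float64(110.4))
top flange (np.float64(583.17), np.float64(-30.67), 'peak', np.float64(583.0), np.float64(-30.5), np.float64(39.1))
top boss (np.float64(582.49), np.float64(-30.51), 'peak', np.float64(582.5), np.float64(-30.5), np.float64(43.1))
scene collar top (np.float64(450.77), np.float64(-275.92), 'peak', np.float64(450.5), np.float64(-276.0), np.float64(45.1))
scene collar bot (np.float64(447.27), np.float64(-275.53), 'peak', np.float64(447.5), np.float64(-275.5), np.float64(17.9))
top collar (np.float64(446.29), np.float64(-274.04), 'peak', np.float64(446.5), np.float64(-274.0), np.float64(61.2))
s4 collar bot (np.float64(586.19), np.float64(-36.81), 'peak', np.float64(586.0), np.float64(
[... 510 characters left out ...]
, np.float64(443.0), np.float64(-272.5), np.float64(35.6))
25 (np.float64(586.49), np.float64(-33.95), 'peak', np.float64(586.5), np.float64(-34.0), np.float64(7.6)) (np.float64(449.83), np.float64(-276.01), 'peak', np.float64(450.0), np.float64(-276.0), np.float64(43.7)) (np.float64(446.21), np.float64(-274.24), 'peak', np.float64(446.0), np.float64(-274.5), np.float64(61.4))
31 (np.float64(593.96), np.float64(-24.13), 'peak', np.float64(594.0), np.float64(-24.0), np.float64(6.9)) (np.float64(449.65), np.float64(-274.56), 'peak', np.float64(449.5), np.float64(-273.5), np.float64(18.0)) (np.float64(444.94), np.float64(-275.13), 'peak', np.float64(443.5), np.float64(-274.5), np.float64(24.2))
```

{"api": "arm_command", "payload": {"steps": [{"x": 0, "y": 0.0015, "z": 0, "spin": 0, "gripper": -0.3}, {"x": 0, "y": 0.0015, "z": -0.015, "spin": 0, "gripper": -0.3}, {"x": 0, "y": 0.0015, "z": -0.03, "spin": 0, "gripper": -0.3}, {"x": 0, "y": 0.0015, "z": -0.045, "spin": 0, "gripper": -0.3}, {"x": 0, "y": 0.0015, "z": -0.045, "spin": 0, "gripper": -0.3}]}}

```text
time: 6.4
eef_pos: [582.7, -30.5, 86.5]
eef_rot: [-3.14, 0.004, 0.319]
contact_force: [0.5, -0.3, -1.0]
width: 44.1
```

{"api": "arm_command", "payload": {"steps": [{"x": 0, "y": 0, "z": 0, "spin": 0, "gripper": -0.3}, {"x": 0, "y": 0, "z": 0, "spin": 0, "gripper": -0.3}]}}

```text
time: 6.6
eef_pos: [584.3, -30.8, 89.4]
eef_rot: [3.141, -0.0, 0.319]
contact_force: [-0.3, 0.3, -0.6]
width: 44.2
```

Run:
```python
from ov import *
b=arm.capture("scene");cv2.imwrite("pics/s5.png",b)
s=arm.sense();print(s["eef_pos"],s["contact_force"],s["moment"])
crop("",b,250,170,80,80,9,"pics/s5c.png")
```

```text
[584.4430809  -30.72513995  89.61846057] [ 0.04195284 -0.04984525 -0.05323865] [0.001079   0.02269655 0.01006382]
```

View pics/s5c.png

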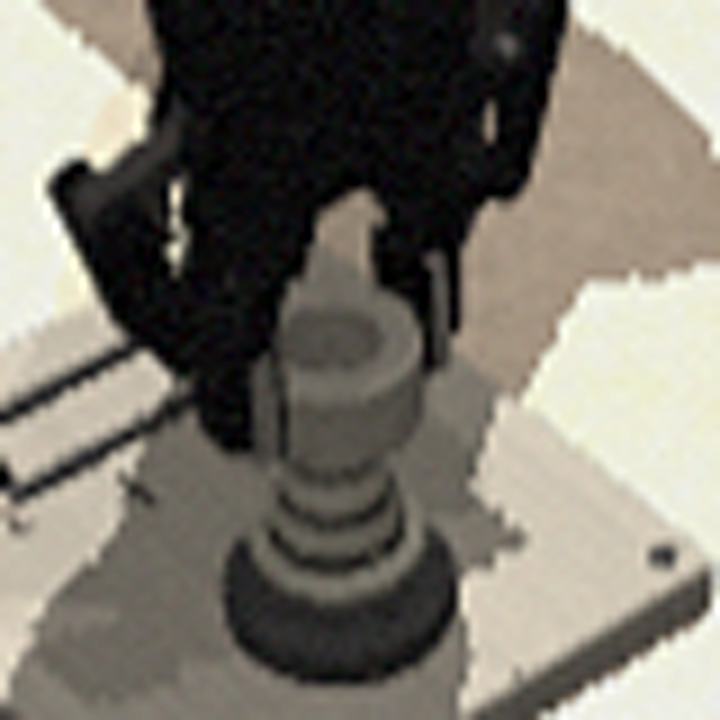

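{"api": "arm_command", "payload": {"steps": [{"x": -0.0006, "y": -0.001, "z": -0.003, "spin": 0, "gripper": -0.3}, {"x": -0.0006, "y": -0.001, "z": -0.006, "spin": 0, "gripper": -0.3}, {"x": -0.0006, "y": -0.001, "z": -0.009, "spin": 0, "gripper": -0.3}, {"x": -0.0006, "y": -0.001, "z": -0.009, "spin": 0, "gripper": -0.3}, {"x": -0.0006, "y": -0.001, "z": -0.009, "spin": 0, "gripper": -0.3}]}}

```text
time: 7.15
eef_pos: [583.5, -31.5, 80.2]
eef_rot: [-3.142, 0.0, 0.319]
contact_force: [-0.3, -0.0, -0.6]
width: 44.3
```

{"api": "arm_command", "payload": {"steps": [{"x": 0.0002, "y": -0.0001, "z": -0.002, "spin": 0, "gripper": -0.3}, {"x": 0.0002, "y": -0.0001, "z": -0.004, "spin": 0, "gripper": -0.3}, {"x": 0.0002, "y": -0.0001, "z": -0.005, "spin": 0, "gripper": -0.3}, {"x": 0.0002, "y": -0.0001, "z": -0.005, "spin": 0, "gripper": -0.3}, {"x": 0.0002, "y": -0.0001, "z": -0.005, "spin": 0, "gripper": -0.3}]}}

```text
time: 7.65
eef_pos: [583.7, -31.7, 75.3]
eef_rot: [-3.142, 0.0, 0.319]
contact_force: [-0.2, -0.5, -0.9]
width: 44.3
```

{"api": "arm_command", "payload": {"steps": [{"x": 0, "y": 0, "z": -0.002, "spin": 0, "gripper": -0.3}, {"x": 0, "y": 0, "z": -0.004, "spin": 0, "gripper": -0.3}, {"x": 0, "y": 0, "z": -0.005, "spin": 0, "gripper": -0.3}, {"x": 0, "y": 0, "z": -0.005, "spin": 0, "gripper": -0.3}, {"x": 0, "y": 0, "z": -0.005, "spin": 0, "gripper": -0.3}]}}

```text
time: 8.15
eef_pos: [583.9, -31.7, 70.3]
eef_rot: [3.141, -0.0, 0.319]
contact_force: [0.6, -0.8, -0.2]
width: 44.4
```

{"api": "arm_command", "payload": {"steps": [{"x": 0, "y": 0, "z": -0.001, "spin": 0, "gripper": -0.3}, {"x": 0, "y": 0, "z": -0.002, "spin": 0, "gripper": -0.3}, {"x": 0, "y": 0, "z": -0.003, "spin": 0, "gripper": -0.3}, {"x": 0, "y": 0, "z": -0.003, "spin": 0, "gripper": -0.3}, {"x": 0, "y": 0, "z": -0.003, "spin": 0, "gripper": -0.3}]}}

```text
time: 8.65
eef_pos: [584.2, -31.8, 67.6]
eef_rot: [3.141, -0.001, 0.319]
contact_force: [0.8, -0.6, 4.9]
width: 44.6
```

{"api": "arm_command", "payload": {"steps": [{"x": 0, "y": 0, "z": -0.001, "spin": 0, "gripper": -0.3}, {"x": 0, "y": 0, "z": -0.002, "spin": 0, "gripper": -0.3}, {"x": 0, "y": 0, "z": -0.003, "spin": 0, "gripper": -0.3}, {"x": 0, "y": 0, "z": -0.003, "spin": 0, "gripper": -0.3}, {"x": 0, "y": 0, "z": -0.003, "spin": 0, "gripper": -0.3}]}}

```text
time: 9.15
eef_pos: [584.3, -31.8, 64.9]
eef_rot: [3.141, -0.001, 0.319]
contact_force: [-0.2, 0.3, 8.7]
width: 44.2
```

Run:
```python
from ov import *
b=arm.capture("scene");cv2.imwrite("pics/s6.png",b)
s=arm.sense();print(s["eef_pos"],s["contact_force"],s["moment"],s["width"])
crop("",b,250,170,80,80,9,"pics/s6c.png")
```

```text
[584.21918944 -31.75564602  64.85936152] [0.60255821 0.44343247 8.33828736] [0.05942671 0.00164335 0.00247501] 44.297107817001105
```

View pics/s6c.png

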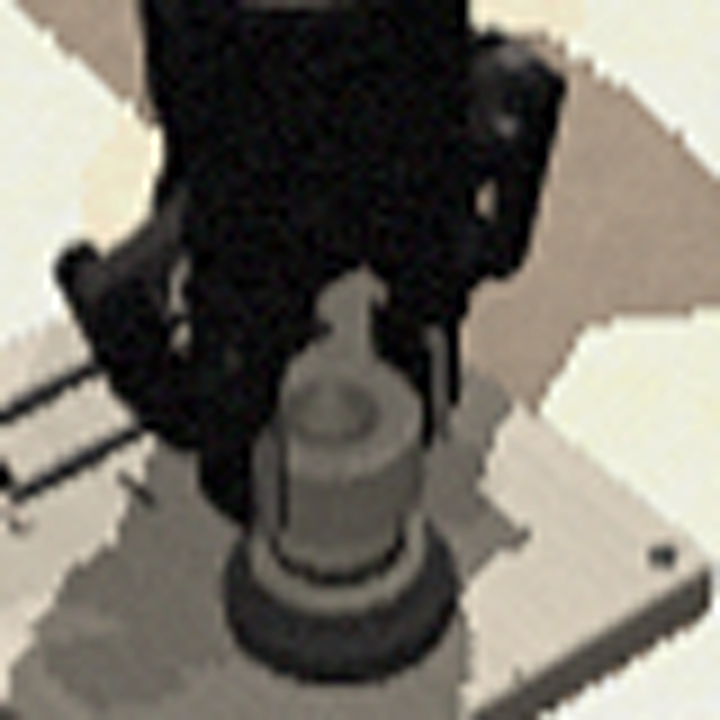

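{"api": "arm_command", "payload": {"steps": [{"x": 0, "y": 0, "z": 0, "spin": 0, "gripper": -0.3}, {"x": 0, "y": 0, "z": 0.001, "spin": 0, "gripper": -0.3}, {"x": 0, "y": 0, "z": 0.002, "spin": 0, "gripper": -0.3}, {"x": 0, "y": 0, "z": 0.003, "spin": 0, "gripper": -0.3}, {"x": 0, "y": 0, "z": 0.004, "spin": 0, "gripper": -0.3}]}}

```text
time: 9.7
eef_pos: [584.2, -31.8, 68.6]
eef_rot: [3.141, -0.001, 0.319]
contact_force: [2.5, 0.1, 3.4]
width: 44.7
```

{"api": "arm_command", "payload": {"steps": [{"x": 0, "y": 0, "z": 0, "spin": 0, "gripper": -0.3}, {"x": 0, "y": 0, "z": 0, "spin": 0, "gripper": -0.3}]}}

```text
time: 9.9
eef_pos: [584.2, -31.7, 68.4]
eef_rot: [3.141, -0.001, 0.319]
contact_force: [2.1, -0.5, 3.4]
width: 44.5
```

{"api": "arm_command", "payload": {"steps": [{"x": 0.0005, "y": 0, "z": 0, "spin": 0, "gripper": 0.08}, {"x": 0.0005, "y": 0, "z": 0, "spin": 0, "gripper": 0.2}, {"x": 0.0005, "y": 0, "z": 0, "spin": 0, "gripper": 0.4}, {"x": 0.0005, "y": 0, "z": 0, "spin": 0, "gripper": 0.4}]}}

```text
time: 10.3
eef_pos: [583.8, -31.5, 68.0]
eef_rot: [-3.141, 0.001, 0.319]
contact_force: [-0.2, 0.7, -0.1]
width: 59.8
```

Run:
```python
from ov import *
b=arm.capture("scene");cv2.imwrite("pics/s7.png",b)
s=arm.sense();print(s["eef_pos"],s["contact_force"],s["moment"],s["width"])
crop("",b,250,170,80,80,9,"pics/s7c.png")
```

```text
[583.90468303 -31.5434475   68.03005058] [ 1.27729392  0.63986252 -0.51418073] [-0.02195447  0.01798708  0.04274268] 60.10900931034394
```

View pics/s7c.png

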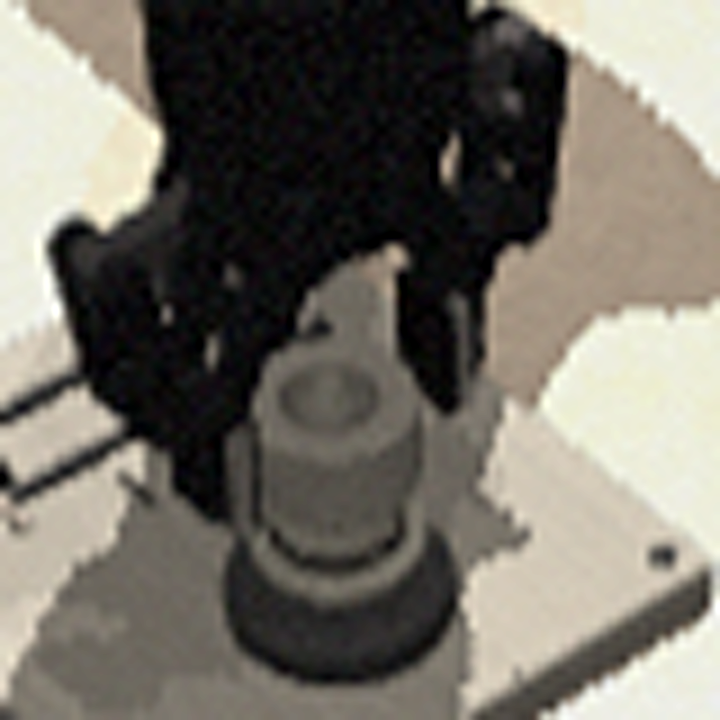

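{"api": "arm_command", "payload": {"steps": [{"x": 0, "y": 0, "z": 0.01, "spin": 0, "gripper": 0.6}, {"x": 0, "y": 0, "z": 0.04, "spin": 0, "gripper": 0.6}, {"x": 0, "y": 0, "z": 0.075, "spin": 0, "gripper": 0.4}, {"x": -0.03, "y": -0.03, "z": 0.075, "spin": 0, "gripper": 0}, {"x": -0.06, "y": -0.06, "z": 0.075, "spin": 0, "gripper": 0}]}}

```text
time: 10.85
eef_pos: [524.6, -91.5, 144.7]
eef_rot: [3.14, -0.002, 0.322]
contact_force: [0.2, -0.7, -0.5]
width: 42.5
```

{"api": "arm_command", "payload": {"steps": [{"x": -0.021, "y": -0.0145, "z": 0, "spin": 0, "gripper": 0}, {"x": -0.021, "y": -0.0145, "z": 0, "spin": 0, "gripper": 0}, {"x": -0.021, "y": -0.0145, "z": -0.03, "spin": 0, "gripper": 0}, {"x": -0.021, "y": -0.0145, "z": -0.05, "spin": 0, "gripper": 0}, {"x": -0.021, "y": -0.0145, "z": -0.05, "spin": 0, "gripper": 0}]}}

```text
time: 11.35
eef_pos: [502.9, -105.5, 92.0]
eef_rot: [-3.14, 0.002, 0.319]
contact_force: [-0.1, 0.7, 0.8]
width: 42.7
```

Run:
```python
from ov import *
b=arm.capture("scene");cv2.imwrite("pics/s8.png",b)
s=arm.sense();print(s["eef_pos"],s["contact_force"],s["width"])
crop("",b,200,130,130,120,6,"pics/s8c.png")
```

```text
[ 503.21233427 -105.84297743   92.99106358] [-0.62758464 -0.98155731  0.1010161 ] 43.02777055012903
```

View pics/s8c.png

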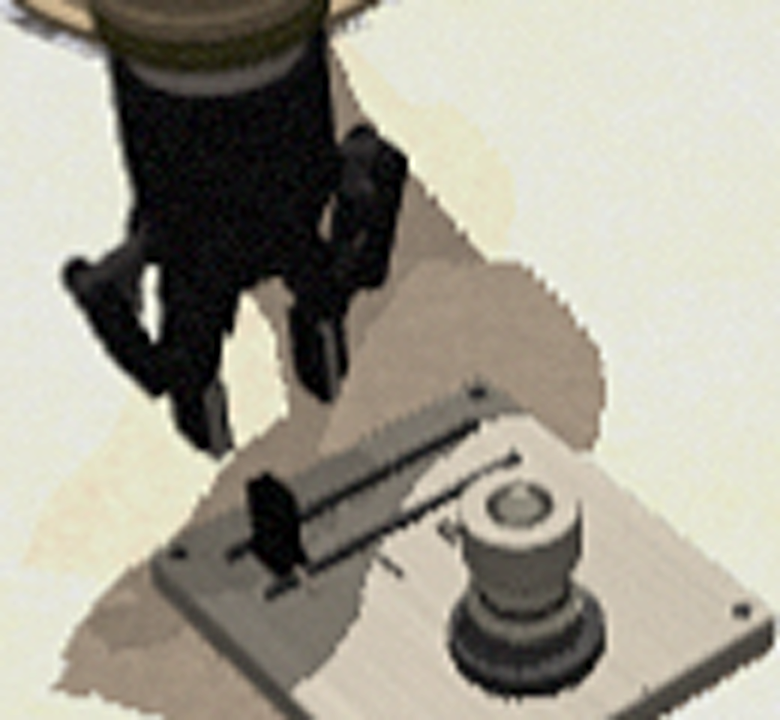

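{"api": "arm_command", "payload": {"steps": [{"x": 0, "y": 0, "z": -0.02, "spin": 0, "gripper": 0}, {"x": 0, "y": 0, "z": -0.045, "spin": 0, "gripper": 0}, {"x": 0, "y": 0, "z": -0.06, "spin": 0, "gripper": 0}, {"x": 0, "y": 0, "z": -0.06, "spin": 0, "gripper": 0}, {"x": 0, "y": 0, "z": -0.06, "spin": 0, "gripper": 0}]}}

```text
time: 11.9
eef_pos: [503.8, -106.3, 34.2]
eef_rot: [3.141, -0.001, 0.319]
contact_force: [0.0, -0.2, -0.5]
width: 42.4
```

{"api": "arm_command", "payload": {"steps": [{"x": 0, "y": 0, "z": 0, "spin": 0, "gripper": -0.8}, {"x": 0, "y": 0, "z": 0, "spin": 0, "gripper": -0.8}, {"x": 0, "y": 0, "z": 0, "spin": 0, "gripper": -0.8}, {"x": 0, "y": 0, "z": 0, "spin": 0, "gripper": -0.8}, {"x": 0, "y": 0, "z": 0, "spin": 0, "gripper": -0.8}], "newtons": 20}}

```text
time: 12.4
eef_pos: [503.9, -106.2, 34.3]
eef_rot: [3.141, -0.002, 0.319]
contact_force: [-0.9, -0.0, 8.6]
width: 11.3
```

{"api": "arm_command", "payload": {"steps": [{"x": -0.0047, "y": 0.0145, "z": 0, "spin": 0, "gripper": -0.8}, {"x": -0.0094, "y": 0.029, "z": 0, "spin": 0, "gripper": -0.8}, {"x": -0.0141, "y": 0.0436, "z": 0, "spin": 0, "gripper": -0.8}, {"x": -0.0188, "y": 0.0582, "z": 0, "spin": 0, "gripper": -0.8}, {"x": -0.0188, "y": 0.0582, "z": 0, "spin": 0, "gripper": -0.8}]}}

```text
time: 12.9
eef_pos: [484.0, -45.8, 34.3]
eef_rot: [-3.14, -0.001, 0.321]
contact_force: [-1.5, 1.5, 9.5]
width: 11.5
```

{"api": "arm_command", "payload": {"steps": [{"x": 0, "y": 0, "z": 0, "spin": 0, "gripper": -0.8}, {"x": 0, "y": 0, "z": 0, "spin": 0, "gripper": -0.8}]}}

```text
time: 13.1
eef_pos: [484.4, -46.9, 34.2]
eef_rot: [-3.141, -0.001, 0.32]
contact_force: [-1.4, 1.6, 12.1]
width: 11.5
```

Run:
```python
from ov import *
b=arm.capture("scene");cv2.imwrite("pics/s9.png",b)
s=arm.sense();print(s["eef_pos"],s["contact_force"],s["width"])
d=s["eef_pos"][:2]-[584,-31.7];print("gauge y",-np.sin(.313)*d[0]+np.cos(.313)*d[1],"x",np.cos(.313)*d[0]+np.sin(.313)*d[1])
crop("",b,200,130,130,120,6,"pics/s9c.png")
```

```text
[484.40227228 -46.90180372  34.24118214] [-1.59738485  0.38893339 12.07067431] 11.630904181656769
gauge y 16.20435008723338 x -99.43953560750286
```

View pics/s9c.png

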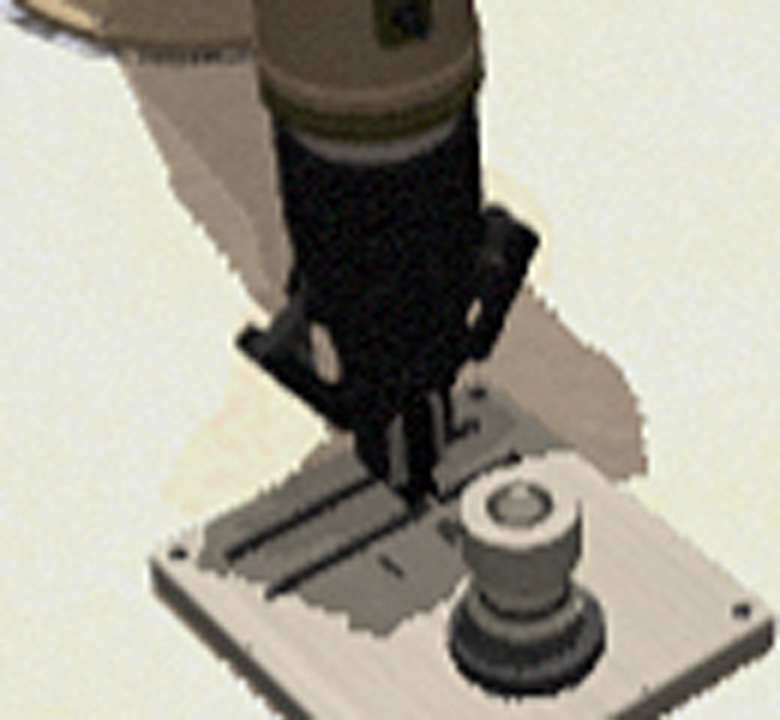

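{"api": "arm_command", "payload": {"steps": [{"x": 0, "y": 0, "z": 0, "spin": 0, "gripper": -0.5}, {"x": 0, "y": 0, "z": 0, "spin": 0, "gripper": -0.2}, {"x": 0, "y": 0, "z": 0, "spin": 0, "gripper": -0.2}, {"x": 0, "y": 0, "z": 0.03, "spin": 0, "gripper": -0.2}, {"x": 0, "y": 0, "z": 0.08, "spin": 0, "gripper": -0.2}]}}

```text
time: 13.65
eef_pos: [483.1, -48.1, 112.4]
eef_rot: [-3.14, 0.005, 0.318]
contact_force: [2.6, 1.0, 0.4]
width: 34.6
```

{"api": "arm_command", "payload": {"steps": [{"x": 0, "y": 0, "z": 0.05, "spin": 0, "gripper": 0}, {"x": 0, "y": -0.05, "z": 0.1, "spin": 0, "gripper": 0}, {"x": 0, "y": -0.1, "z": 0.1, "spin": 0, "gripper": 0}, {"x": 0, "y": -0.15, "z": 0.1, "spin": 0, "gripper": 0}, {"x": 0, "y": -0.2, "z": 0.1, "spin": 0, "gripper": 0}]}}

```text
time: 14.15
eef_pos: [484.7, -233.1, 213.9]
eef_rot: [3.141, -0.001, 0.321]
contact_force: [0.8, 0.7, -0.1]
width: 42.6
```

{"api": "arm_command", "payload": {"steps": [{"x": 0, "y": -0.05, "z": 0, "spin": 0, "gripper": 0}, {"x": 0, "y": -0.05, "z": 0, "spin": 0, "gripper": 0}, {"x": 0, "y": -0.05, "z": 0, "spin": 0, "gripper": 0}]}}

```text
time: 14.45
eef_pos: [483.6, -283.2, 212.8]
eef_rot: [-3.141, 0.001, 0.315]
contact_force: [-0.6, 1.0, 0.1]
width: 42.5
```

Run:
```python
from ov import *
b=arm.capture("scene");cv2.imwrite("pics/s10.png",b)
t=arm.capture("top");cv2.imwrite("pics/t10.png",t)
s=arm.sense();print(s["time"],s["eef_pos"],s["contact_force"],s["width"])
crop("",t,310,160,120,100,6,"pics/t10c.png")
crop("",b,200,160,160,120,5,"pics/s10c.png")
from fit import fit
print("collar top: top cam",fit("top","pics/t10.png",(583,-31),[(93.5,46,1,0,360)]))
print("scene",fit("scene","pics/s10.png",(586,-32),[(93.5,46,1,-100,60)]), fit("scene","pics/s10.png",(586,-32),[(93.5,25,-1,0,360)]))
print(onz("top",(382,227),60),)
```

```text
14.55 [ 484.34045763 -280.66126158  212.64299844] [ 0.09546851  0.0632093  -0.67485082] 42.58396577011097
collar top: top cam (np.float64(582.69), np.float64(-30.72), 'peak', np.float64(583.0), np.float64(-31.0), np.float64(22.9))
scene (np.float64(585.5), np.float64(-33.05), 'peak', np.float64(585.5), np.float64(-33.0), np.float64(39.1)) (np.float64(586.52), np.float64(-32.91), 'peak', np.float64(586.5), np.float64(-33.0), np.float64(47.7))
[ 501.32712731 -105.46837689   60.        ]
```

View pics/t10c.png

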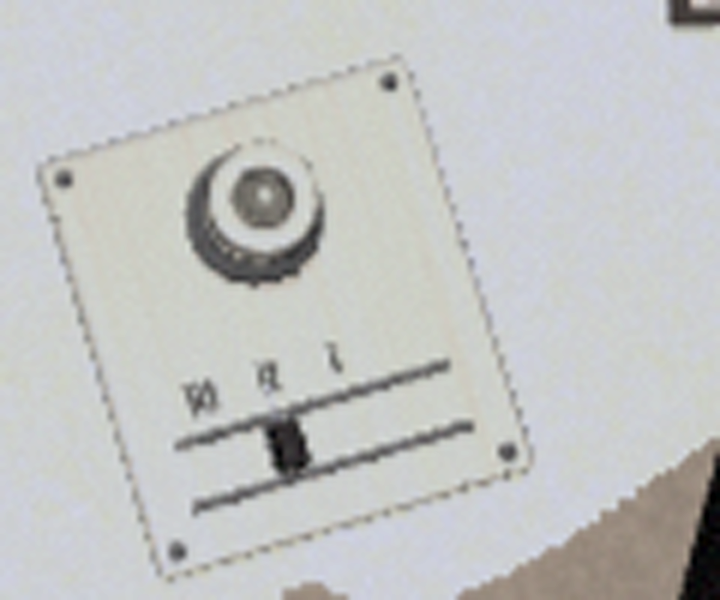

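View pics/s10.png

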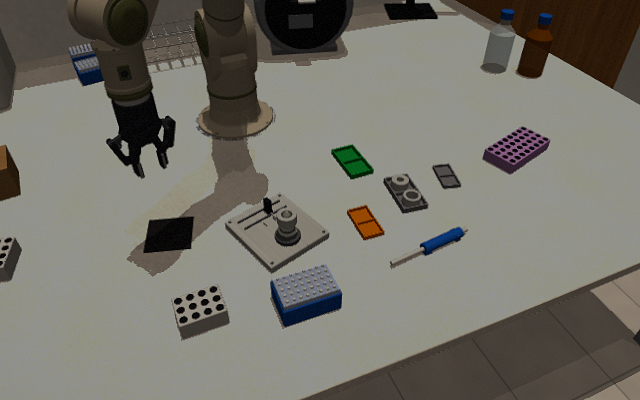

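Run:
```python
from rig import arm
print(arm.close_job())
```

```text
the job is handed in; nothing more can be done
None
```

The collar from the mat stopped on step 2, so I set the marker to two strokes and handed the job in at about 14.6 s. No verdict was reported.

- **Pressing:** The collar touched the step close to the height expected for a 25 mm bore. I pressed to about 8.5 N, a dip of about 4 mm by tool height, then eased off and released it.
- **Collar:** The last top picture puts it within about 0.3 mm of where I first measured the mandrel's axis. It looks level in the last scene picture.
- **Marker:** By tool position it stood about 1 mm past the two-stroke mark. In the last top picture it lines up with the mark.
- **Rest of the bench:** The other two collars are in their tray, the bystanders look unmoved, and the arm is clear of everything.

Two readings disagreed or stood out:

- **Cameras:** The two views differed by 2–5 mm in absolute x. They agreed within about 1 mm on the distance from collar to mandrel, so I moved by that.
- **Sideways force:** There was about 2 N sideways on the tool just before release. It was gone once the collar was let go.

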